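# Pack the pickling weights and wind them into the dryer

## Robot

A 7-joint arm with a two-finger parallel gripper is mounted at the origin on the work surface. World frame = base frame: x ahead of the robot, y to its left, z up, the work surface at z = 0. Lengths are in m, angles in rad, forces in N, time in s.
With the tool pointing down it reaches from about 0.425 to 0.95 m from the base axis. Payload 4.7 kg.
Tool frame: the origin (TCP) lies between the finger pads; the fingertips stand 25 mm ahead of it and the grasp point (between the pads) lies 6 mm ahead of it; z points along the fingers, y is the line along which they close (so a half turn about z gives the same grasp; the last joint's range is limited). The gripper opens to 85 mm and grips with 20 to 120 N. Pads are 22 mm wide; open, the fingers measure 114 mm over their backs; the gripper's body (76 mm by 85 mm) begins 54 mm behind the grasp point. The pads swing forward as they close: fully open they stand 13 mm farther back than shut.
Start: joints at [-1.237, 0.469, -0.049, 1.532, 0.024, 1.141, -0.082], TCP at [0.24, 0.631, 0.256] pointing down, gripper open.
Joint ranges: [-2.59, 2.59], [-0.33, 1.99], [-1.39, 1.29], [0.1, 2.45], [-1.04, 4.18], [0.21, 1.99], [-2.66, 2.66]. Speed limits (rad/s): [2.57, 2.57, 3.14, 3.14, 3.14, 3.14, 3.14].

## Interface

Orientations are given as a 3x3 rotation matrix whose columns are the frame's x, y, z axes.
In Python, from rig import * gives the robot as it stands. Calls block until the motion is done:
- movep(position, orientation): joint-space move of the TCP to a pose.
- move_l(position, attitude=None, feed=0.15, until_force=None): straight line of the TCP; attitude=None keeps the orientation; feed is the mean speed in m/s. With until_force (N) it stops when the force on the tool has changed by that much, and returns True; else False.
- move_joints(angles): joint-space move.
- command_gripper(opening, newtons=None): finger opening in m; newtons is the grip in N (None keeps the last); returns when the fingers have stopped.
- sleep(seconds).
- inverse_kinematics(position, orientation): joint angles nearest the present ones, or None.
- sense(): the state.
- camera(name): name is "scene" or "top" or "wrist"; returns (picture, depth): 384x512x3 uint8, red, green, blue; 384x512 float32, m along the optical axis (not along the pixel's ray), 0 where there is no reading.
- camera_params(name): a dict with "K" (3x3 intrinsics, pixels), "position" and "rotation" of the camera in the world; the wrist camera has in their place "tool_from_camera" (4x4, takes a point from camera to tool coordinates, whose origin is the TCP and whose axes are the flange's). Camera axes: x right, y down, z forward; pixel columns grow to the right and rows downward; lengths in m; the calibration is good to about 2 mm. A picture is of the moment at which its call begins: read the wrist's pose just before it. camera_params takes no time and is no camera call.
A pose or a line that the arm cannot do raises Unreachable and nothing moves.
- finish_job(): hands the job in; it is judged then, once.
The state is a dict: "time_s": time; "joint_pos": joint angles; "qd": joint speeds; "joint_efforts": joint torques, N m; "position": TCP position; "tcp_rot": TCP orientation; "wrist_force": force on the tool from outside, world axes, zero at the start; "ft_torque": the same for the moment, N m; "finger_gap": finger opening in m; "gripper_force": force on a finger pad.
Only numpy, scipy, OpenCV 4.12 (cv2) and the standard library are available. Lean on these libraries where they do the work, as an engineer would, in place of code of your own. Each camera call takes 0.05 s, during which the arm holds its last target. There are 200 camera calls.

## Task

With the dryer's tray still wound out, set the two loose ceramic weights down (do not drop them) in the two gaps of the blue tin, so that all seven lie flat, one in the middle and six round it. Then wind the tray fully home under the hood by turning the crank clockwise by its red knobs, letting go and taking the other knob where the vent pipe is in the way; do not push the tray or the tin in by hand. Leave the other things on the worktop where they are, and let go of everything at the end.

Things in the scene. Friction and masses are not known exactly. Their poses are not given: they have to be found in the camera images.
- crank_axis (a point): point on the vertical axis of the dryer's crank, at half height of its red knobs (82 mm above the worktop). Axes are the dryer's: +x is the way the tray travels into the hood, +y leads from the crank towards the tray, z up. The white gear case below the crank is 50 mm high; the crank's arm lies 54 to 62 mm high
- knob_a_mid (a point): middle of one of the crank's two red upright knobs: 22 mm across, 40 mm tall (62 to 102 mm above the worktop), freely spinning on its pin, 55 mm from the crank's axis. Turning the crank CLOCKWISE seen from above drives the tray into the hood, 90 mm a turn, so two full turns for the whole travel; it takes about 8 N at a knob and stays where it is left. The crank's starting angle varies
- knob_b_mid (a point): middle of the crank's other red knob, the same, half a turn from the first
- vent_top (a point): top of the dryer's fixed steel vent pipe, 36 mm across, from the gear case up to 204 mm above the worktop, 90 mm from the crank's axis on the hood's side (dryer's +x). The knobs pass under 10 mm clear of it, so a hand that holds a knob cannot go by: let go and take the other knob
- tray (a joint): travel of the aluminium tray into the hood, m: 0 wound fully out (start), 0.18 fully in (stop). It is geared to the crank and holds against a push of some 25 N
- tray_mid (a point): middle of the 180 x 176 mm tray's top face (16 mm above the worktop), where the tin stands between four low lips (8 mm above the tray's face). The hood's open front lies 95 mm further in dryer +x when the tray is out; the hood is 196 mm wide, 188 mm deep and 85 mm high, with a clear roof
- tin: blue round open tin standing loose on the tray, 162 mm across outside, 156 mm inside, 26 mm high, floor 4 mm thick; origin at the centre of its underside, z up. It just takes seven weights in one flat layer: one in the middle, six around it (ring centres about 51 mm from the tin's centre)
- packed1_mid (a point): white ceramic pickling weight: a disc 48 mm across and 12 mm thick with an upright round knob in its middle, 16 mm across and 26 mm tall (38 mm tall in all, about 60 g). The point lies on its axis, 19 mm above its underside (7 mm above the disc's top); starts in the middle of the tin
- packed2_mid (a point): white ceramic pickling weight: a disc 48 mm across and 12 mm thick with an upright round knob in its middle, 16 mm across and 26 mm tall (38 mm tall in all, about 60 g). The point lies on its axis, 19 mm above its underside (7 mm above the disc's top); starts in the tin
- packed3_mid (a point): white ceramic pickling weight: a disc 48 mm across and 12 mm thick with an upright round knob in its middle, 16 mm across and 26 mm tall (38 mm tall in all, about 60 g). The point lies on its axis, 19 mm above its underside (7 mm above the disc's top); starts in the tin
- packed4_mid (a point): white ceramic pickling weight: a disc 48 mm across and 12 mm thick with an upright round knob in its middle, 16 mm across and 26 mm tall (38 mm tall in all, about 60 g). The point lies on its axis, 19 mm above its underside (7 mm above the disc's top); starts in the tin
- packed5_mid (a point): white ceramic pickling weight: a disc 48 mm across and 12 mm thick with an upright round knob in its middle, 16 mm across and 26 mm tall (38 mm tall in all, about 60 g). The point lies on its axis, 19 mm above its underside (7 mm above the disc's top); starts in the tin
- loose1_mid (a point): white ceramic pickling weight: a disc 48 mm across and 12 mm thick with an upright round knob in its middle, 16 mm across and 26 mm tall (38 mm tall in all, about 60 g). The point lies on its axis, 19 mm above its underside (7 mm above the disc's top); starts on the worktop to the left or right of the dryer, among the jars and cups, clear of everything by 20 mm or more
- loose2_mid (a point): white ceramic pickling weight: a disc 48 mm across and 12 mm thick with an upright round knob in its middle, 16 mm across and 26 mm tall (38 mm tall in all, about 60 g). The point lies on its axis, 19 mm above its underside (7 mm above the disc's top); starts on the worktop to the left or right of the dryer, among the jars and cups, clear of everything by 20 mm or more
- spice_jar: bystander, loose, leave where it is: amber spice jar with a green cap, 48 mm across, 80 mm tall; origin under its centre
- cup: bystander, loose, leave where it is: blue ceramic cup, 60 mm across, 65 mm tall; origin under its centre
- tape: bystander, loose, leave where it is: orange tape measure, 60 x 62 x 34 mm; origin under its centre
- sweet_jar: bystander, loose, leave where it is: glass jar with a red lid, 100 mm across, 150 mm tall; origin under its centre
- soap: bystander, loose, leave where it is: dish-soap bottle, 72 mm across, 230 mm tall; origin under its centre
- bowl: bystander, loose, leave where it is: yellow bowl, 140 mm across, 60 mm tall; origin under its centre
Not all that is in view belongs to the job. Leave any green or pink look-alike of the part that bears loose2_mid alone.

How it is judged:
By the outcome, as a careful person would: the job done as asked, in the order asked, and still so for the second after the job is handed in, with the robot touching nothing.
It also fails if it takes over 72 s, if anything falls off the work surface, if the arm or the gripper's body presses on something with over 40 N, if the wrist force passes 120 N, or if a joint passes its speed limit or range.

## Working session

There is one attempt and no reset: what is moved stays moved. The work goes in short steps, each a Python script; the robot and the scene stay as the last script left them, time stands still between calls to the robot, and variables do not carry over. Pictures are saved under pics/ and viewed, at most 10 in all, crops included, and the job is handed in when it is done.

```bash
ls; mkdir -p pics; python3 - <<'E'
from rig import *
import cv2,numpy as np
for n in ("top","scene"):
    im,d=camera(n); np.savez(f"pics/{n}.npz",im=im,d=d)
    cv2.imwrite(f"pics/{n}0.png",cv2.resize(im[:,:,::-1],(800,600),interpolation=cv2.INTER_CUBIC))
    p=camera_params(n); print(n,p)
print(sense()["time_s"])
E
```

```text
pics
top {'K': array([[378.09179715,   0.        , 249.57816915],
       [  0.        , 378.09179715, 195.09163187],
       [  0.        ,   0.        ,   1.        ]]), 'position': array([ 0.27541955, -0.01408728,  1.24588507]), 'rotation': array([[ 0.01358154, -0.98281227,  0.18410753],
       [-0.99964326, -0.01758061, -0.02010645],
       [ 0.02299759, -0.18376877, -0.98270044]])}
scene {'K': array([[400.55552274,   0.        , 249.64959256],
       [  0.        , 400.55552274, 200.00025013],
       [  0.        ,   0.        ,   1.        ]]), 'position': array([0.98484828, 0.78618912, 1.05996797]), 'rotation': array([[-0.86964341,  0.33707963, -0.36069054],
       [ 0.49359691,  0.60711956, -0.62271015],
       [ 0.00907938, -0.71957152, -0.69435898]])}
0.1
```

View pics/top0.png

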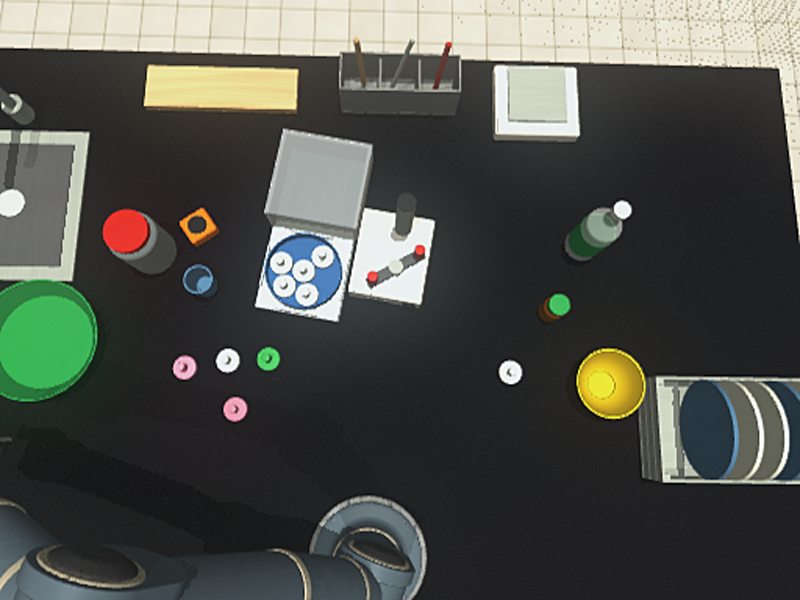

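View pics/scene0.png

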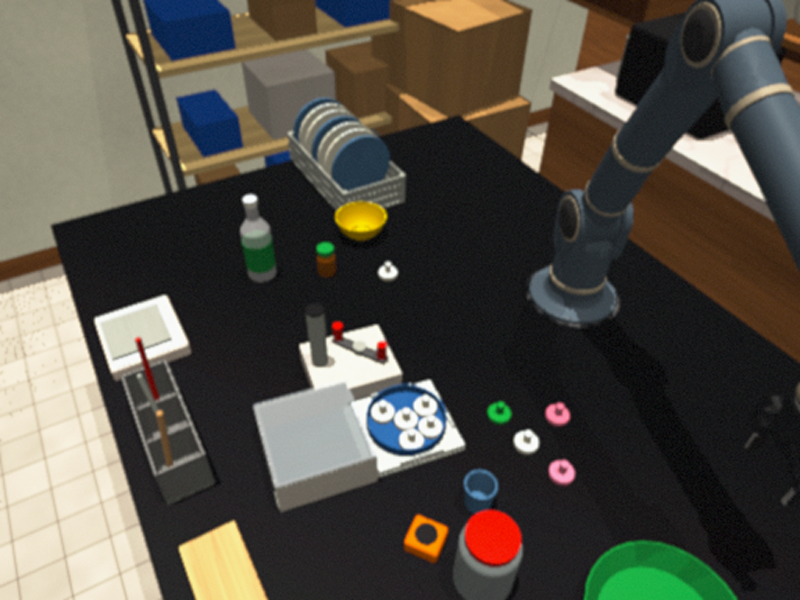

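The top view shows the hood at (320,180), the tray with the tin at (303,270), the crank hub at (396,266) and its knobs at (372,278) and (420,250). The vent is at (405,200). The loose white weights are at (228,360) and (510,372); the pink and green look-alikes are next to the first one. The tin's gaps are near (300,247) and (326,280).

```bash
cat > h.py <<'E'
from rig import *
import numpy as np, cv2
def ray(n,u,v,z,pose=None):
    "pixel -> world point on plane z"
    p=camera_params(n)
    if n=="wrist":
        T=np.eye(4); T[:3,:3]=pose[1]; T[:3,3]=pose[0]; T=T@p["tool_from_camera"]; R,o=T[:3,:3],T[:3,3]
    else: R,o=p["rotation"],p["position"]
    d=R@np.linalg.inv(p["K"])@np.array([u,v,1.]); return o+d*(z-o[2])/d[2]
def down(a):
    "tool down, closing axis (y) along world angle a"
    y=np.array([np.cos(a),np.sin(a),0]); z=np.array([0,0,-1.]); return np.column_stack([np.cross(y,z),y,z])
def blobs(mask,amin=8):
    n,l,s,c=cv2.connectedComponentsWithStats(mask.astype(np.uint8)); return [(c[i],s[i][4]) for i in range(1,n) if s[i][4]>=amin]
E
python3 - <<'E'
from h import *
np.set_printoptions(precision=4,suppress=True)
f=1.5625
P=lambda u,v,z: ray("top",u/f,v/f,z)[:2]
im=np.load("pics/top.npz")["im"]; hsv=cv2.cvtColor(im,cv2.COLOR_RGB2HSV)
g=lambda u,v:[int(x/f) for x in(u,v)]
for n,u,v in(("L1",228,360),("L2",510,372)):
    m=np.zeros(im.shape[:2],bool);a,b=g(u,v);m[b-11:b+12,a-11:a+12]=1
    for c,s in blobs(m&(hsv[...,2]>130)&(hsv[...,1]<60),30): print(n,ray("top",*c,.012),s)
red=(hsv[...,2]>90)&(hsv[...,1]>170)&((hsv[...,0]<6)|(hsv[...,0]>174)); red[:,:220]=0; red[:120]=0
for c,s in blobs(red,5): print("red",c*f,ray("top",*c,.098),s)
print("vent",P(405,199,.204),"hub",P(396,266,.062),"tinc",P(303,271,.042))
for n,u,v in(("trayBL",256,306),("trayBR",339,320)): print(n,P(u,v,.016))
for n,u,v in(("h1",283,129),("h2",372,146),("h3",265,213),("h4",357,233)): print(n,P(u,v,.085))
for u,v in((281,262),(322,256),(303,270),(285,286),(306,294)): print(P(u,v,.04))
E
```

```text
L1 [0.3844 0.2972 0.012 ] 171
L2 [ 0.3691 -0.2917  0.012 ] 169
red [419.5312 249.2188] [ 0.6055 -0.0956  0.098 ] 32
red [371.9531 275.0781] [ 0.5502 -0.0008  0.098 ] 20
vent [ 0.6711 -0.0606] hub [ 0.579  -0.0497] tinc [0.5696 0.1439]
trayBL [0.4983 0.2429]
trayBR [0.4714 0.0676]
h1 [0.8659 0.1928]
h2 [0.8322 0.0046]
h3 [0.6797 0.2209]
h4 [0.641  0.0316]
[0.5886 0.191 ]
[0.6033 0.1057]
[0.5722 0.1443]
[0.5373 0.1802]
[0.5211 0.136 ]
```

```bash
python3 - <<'E'
from h import *
np.set_printoptions(precision=4,suppress=True)
print(camera_params("wrist"))
def shot(n):
    s=sense(); im,d=camera("wrist"); np.savez(f"pics/{n}.npz",im=im,d=d,p=s["position"],R=s["tcp_rot"])
    cv2.imwrite(f"pics/{n}.png",cv2.resize(im[:,:,::-1],(800,600),interpolation=cv2.INTER_CUBIC)); print(n,s["position"],s["time_s"])
print(sense()["tcp_rot"])
movep([.53,.06,.40],down(np.pi/2-.15)); shot("dry")
movep([.384,.297,.2],down(np.pi/2)); shot("l1")
print(sense()["joint_pos"])
E
```

```text
{'K': array([[302.0415,   0.    , 258.7219],
       [  0.    , 302.0415, 190.7098],
       [  0.    ,   0.    ,   1.    ]]), 'tool_from_camera': array([[ 0.0005, -0.9583, -0.2856,  0.0727],
       [ 1.    ,  0.0005, -0.0002, -0.0004],
       [ 0.0004, -0.2856,  0.9583, -0.1175],
       [ 0.    ,  0.    ,  0.    ,  1.    ]])}
[[-0.9349  0.3549 -0.0005]
 [ 0.3549  0.9349 -0.0016]
 [-0.0001 -0.0017 -1.    ]]
dry [0.5299 0.0612 0.3997] 2.4417
l1 [0.3855 0.2965 0.2008] 3.7833
[-0.893   0.222   0.1749  2.0422 -0.0492  0.8791  0.8771]
```

View pics/dry.png

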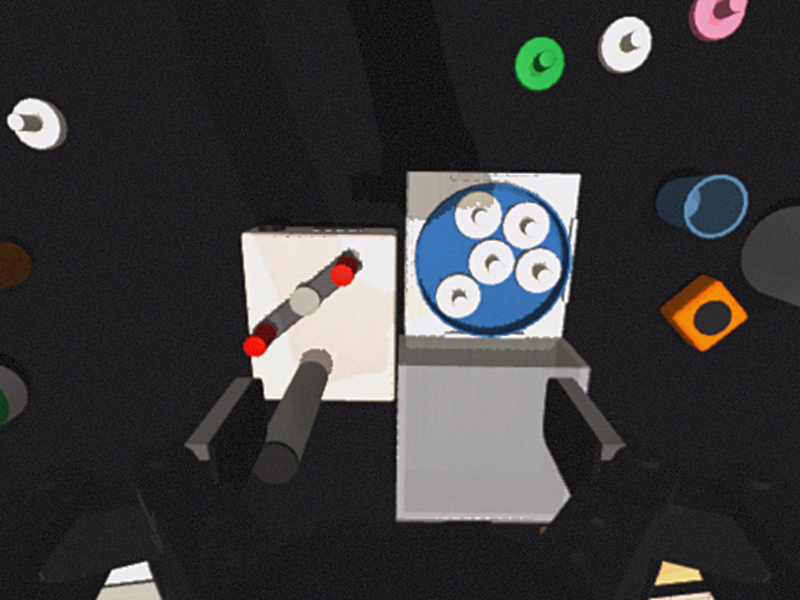

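View pics/l1.png

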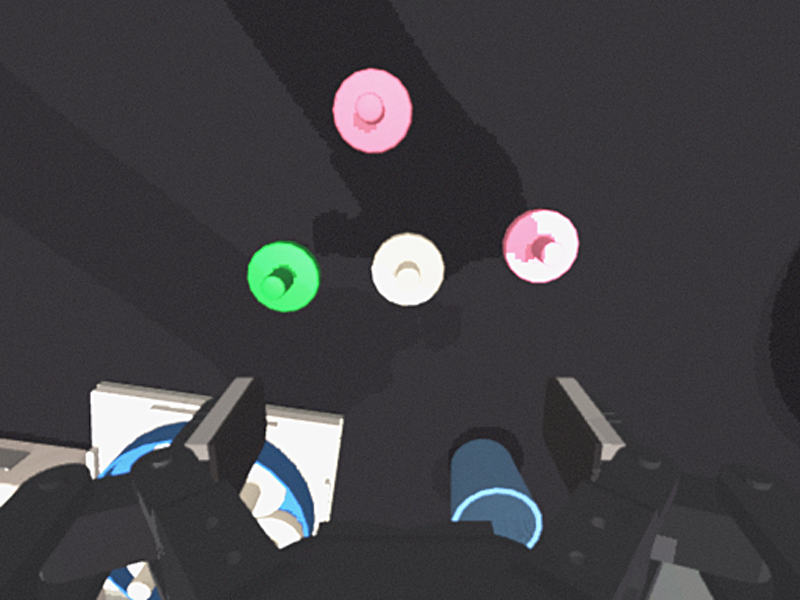

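The dryer view shows the tin rim centred near (493,259). The discs are at (478,215), (526,225), (492,262), (539,270) and (458,297), with gaps to the left of and below the middle one. The knob tops are at (342,272) and (255,345). In the second view, loose weight 1's disc is at (408,269), with green at (284,276) and pink at (541,246).

```bash
python3 - <<'E'
from h import *
np.set_printoptions(precision=4,suppress=True)
f=1.5625
D=np.load("pics/dry.npz"); L=np.load("pics/l1.npz")
Q=lambda N,u,v,z: ray("wrist",(u+.5)/f-.5,(v+.5)/f-.5,z,(N["p"],N["R"]))[:2]
def cen(N,u,v,r,f1,z):
    h=cv2.cvtColor(N["im"],cv2.COLOR_RGB2HSV); m=np.zeros(h.shape[:2],bool); u,v=int(u/f),int(v/f); m[v-r:v+r+1,u-r:u+r+1]=1
    b=max(blobs(m&f1(h),3),key=lambda t:t[1]); return ray("wrist",*b[0],z,(N["p"],N["R"]))[:2],b[1]
white=lambda h:(h[...,2]>110)&(h[...,1]<70)
red=lambda h:(h[...,2]>180)&(h[...,1]>170)&((h[...,0]<6)|(h[...,0]>174))
print("L1",Q(L,408,269,.012),cen(L,408,269,26,white,.012),"from dry",Q(D,625,45,.012))
a,b=Q(D,342,272,.102),Q(D,255,345,.102)
print("knobs",cen(D,342,272,9,red,.102),cen(D,255,345,9,red,.102),a,b,np.linalg.norm(a-b),(a+b)/2,"hub",Q(D,304,300,.064))
v=Q(D,278,462,.204);print("vent",v, v-(a+b)/2)
print("tin",Q(D,493,259,.042))
for p in((478,215),(526,225),(492,262),(539,270),(458,297)):
    print(Q(D,*p,.032),cen(D,*p,15,white,.034))
for p in((408,173),(580,175)): print("tray",Q(D,*p,.024))
for p in((397,335+29),(590,370),(397,519)): print("hood",Q(D,*p,.085))
E
```

```text
L1 [0.384  0.2985] (array([0.3842, 0.2982]), np.int32(1720)) from dry [0.386  0.2965]
knobs (array([ 0.5498, -0.0001]), np.int32(154)) (array([ 0.606 , -0.0945]), np.int32(137)) [0.5472 0.0009] [ 0.6048 -0.0936] 0.11066343947649163 [ 0.576  -0.0463] hub [ 0.5781 -0.0486]
vent [ 0.6661 -0.0584] [ 0.0901 -0.012 ]
tin [0.5694 0.1463]
[0.524  0.1371] (array([0.5234, 0.1365]), np.int32(721))
[0.5413 0.1847] (array([0.5413, 0.1842]), np.int32(716))
[0.5748 0.1466] (array([0.5744, 0.1443]), np.int32(694))
[0.5906 0.1947] (array([0.5888, 0.1925]), np.int32(684))
[0.6076 0.1069] (array([0.6045, 0.1077]), np.int32(660))
tray [0.4728 0.0726]
tray [0.5003 0.2443]
hood [0.6515 0.0349]
hood [0.6863 0.2249]
hood [0.8365 0.0065]
```

```bash
cat >> h.py <<'E'
def shot(n):
    sleep(.25); s=sense(); im,d=camera("wrist"); np.savez(f"pics/{n}.npz",im=im,d=d,p=s["position"],R=s["tcp_rot"])
    cv2.imwrite(f"pics/{n}.png",cv2.resize(im[:,:,::-1],(800,600),interpolation=cv2.INTER_CUBIC)); print(n,s["position"],s["time_s"])
def best(p,a):
    "down orientation at closing angle a or a+pi, with the last joint nearest mid-range"
    c=[(abs(q[6]),k) for k in(0,np.pi) if (q:=inverse_kinematics(p,down(a+k))) is not None]
    return down(a+min(c)[1])
def st(): s=sense(); print(round(s["time_s"],2),np.round(s["position"],4),"F",np.round(s["wrist_force"],1),"gap",round(s["finger_gap"],4),"gf",np.round(s["gripper_force"],1))
E
python3 - <<'E'
from h import *
movep([.555,.145,.22],down(np.pi/2)); shot("tin")
p=np.array([.384,.2982,.12]); R=best(p,np.deg2rad(162))
command_gripper(.045,40)
movep(p,R); st()
move_l([p[0],p[1],.042]); st(); command_gripper(.005,40); st()
move_l([p[0],p[1],.15]); st(); print(sense()["joint_pos"])
E
```

```text
tin [0.55419467 0.14655785 0.21993709] 5.0
7.34 [0.3845 0.2981 0.1202] F [ 0.3 -0.3 -0.5] gap 0.045 gf 0.0
8.01 [0.3846 0.2982 0.0424] F [-0.2 -1.4  0. ] gap 0.0448 gf 0.0
8.38 [0.3845 0.2987 0.043 ] F [-1.2 -0.8  6.2] gap 0.0142 gf 39.0
9.25 [0.3833 0.2979 0.1493] F [-0.4  0.6 -0.6] gap 0.0143 gf 39.0
[-1.25784965  0.33610513  0.62411824  2.11009598 -0.27854597  0.77638555
 -0.77301492]
```

View pics/tin.png

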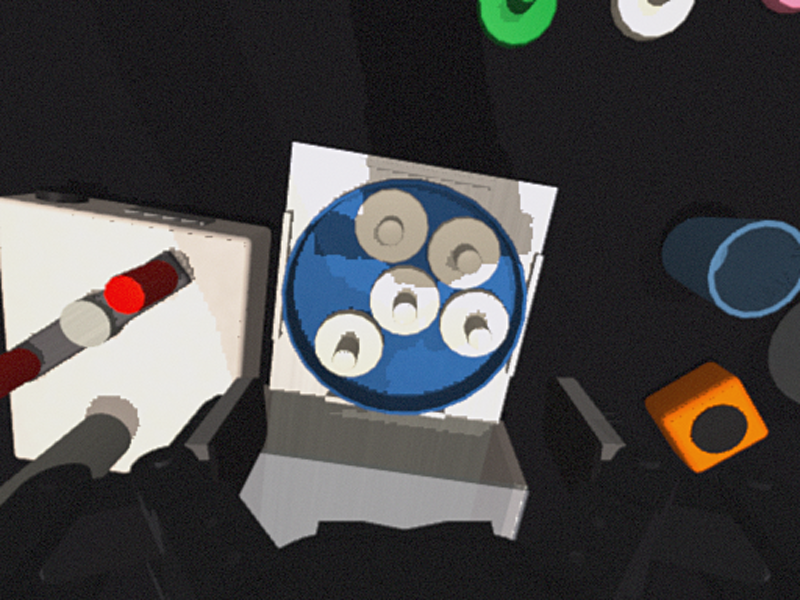

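```bash
python3 - <<'E'
from h import *
from scipy.optimize import least_squares
np.set_printoptions(precision=4,suppress=True)
f=1.5625
N=np.load("pics/tin.npz"); Q=lambda u,v,z: ray("wrist",(u+.5)/f-.5,(v+.5)/f-.5,z,(N["p"],N["R"]))[:2]
# rim outer edge points by eye
E=np.array([Q(*p,.042) for p in((283,290),(526,296),(404,179),(405,413),(318,215),(492,215))])
r=least_squares(lambda c:np.hypot(*(E-c[:2]).T)-c[2],[.57,.145,.08]); c=r.x[:2]; print("tin",r.x,r.fun)
W=np.array([Q(*p,.032) for p in((391,226),(464,252),(404,300),(475,323),(349,343))])
for w in W: d=w-c; print(w,np.hypot(*d),np.degrees(np.arctan2(d[1],d[0])))
# slot that maximises the clearance to neighbours and wall
g=np.stack(np.meshgrid(np.arange(-.06,.06,.0005),np.arange(-.06,.06,.0005)),-1).reshape(-1,2)+c
cl=np.minimum(np.min(np.linalg.norm(g[:,None]-W[None],axis=2),1)-.048,.054-np.linalg.norm(g-c,axis=1))
i=np.argmax(cl); print("A",g[i],cl[i]); far=np.linalg.norm(g-g[i],axis=1)>.03; j=np.argmax(np.where(far,cl,-1)); print("B",g[j],cl[j])
E
```

```text
tin [0.5744 0.1469 0.0796] [-0.     -0.0002  0.0004  0.0001 -0.0003  0.    ]
[0.5243 0.1379] 0.05091609559526282 -169.87994310616847
[0.5411 0.1857] 0.051146508630610064 130.539973382245
[0.5741 0.1465] 0.00047767298880712326 -121.73063451527767
[0.5905 0.1952] 0.050952706754254916 71.58886392615106
[0.6054 0.1083] 0.04945610638382082 -51.13873095942241
A [0.6244 0.1559] 0.0031239984052111383
B [0.5559 0.0989] 0.002251825483781028
```

```bash
cat >> h.py <<'E'
def place(x,y,a,zexp):
    "set the held weight down at x,y; zexp = expected TCP height"
    p=np.array([x,y,.15]); R=best(p,a); movep(p,R); sleep(.2)
    off=sense()["position"]-p; off[2]=0; p=p-off
    move_l([p[0],p[1],zexp+.02],R,.12)
    hit=move_l([p[0],p[1],zexp-.004],R,.03,until_force=4); print("hit",hit); st()
E
python3 - <<'E'
from h import *
place(.5559,.0989,np.deg2rad(160),.063)
E
```

```text
hit True
11.83 [0.5563 0.0969 0.063 ] F [-1.2  0.8  6.5] gap 0.0142 gf 39.5
```

```bash
python3 - <<'E'
from h import *
np.set_printoptions(precision=4,suppress=True)
command_gripper(.035); s=sense()["position"]; move_l([s[0],s[1],.16],None,.2)
p=np.array([.369,-.292,.2]); movep(p,best(p,np.deg2rad(100))); shot("l2")
N=np.load("pics/l2.npz"); h=cv2.cvtColor(N["im"],cv2.COLOR_RGB2HSV)
m=(h[...,2]>110)&(h[...,1]<70); m[300:]=0
for c,a in blobs(m,300): print(c,a,ray("wrist",*c,.013,(N["p"],N["R"])))
im,d=camera("top"); cv2.imwrite("pics/top1.png",cv2.resize(im[130:220,150:290,::-1],None,fx=5,fy=5,interpolation=cv2.INTER_CUBIC))
st()
E
```

```text
l2 [ 0.3696 -0.2915  0.1999] 14.6417
[258.5184 172.0244] 1682 [ 0.3716 -0.2915  0.013 ]
14.74 [ 0.3693 -0.2917  0.2   ] F [ 0.1 -0.3 -0.3] gap 0.0353 gf 0.0
```

View pics/top1.png

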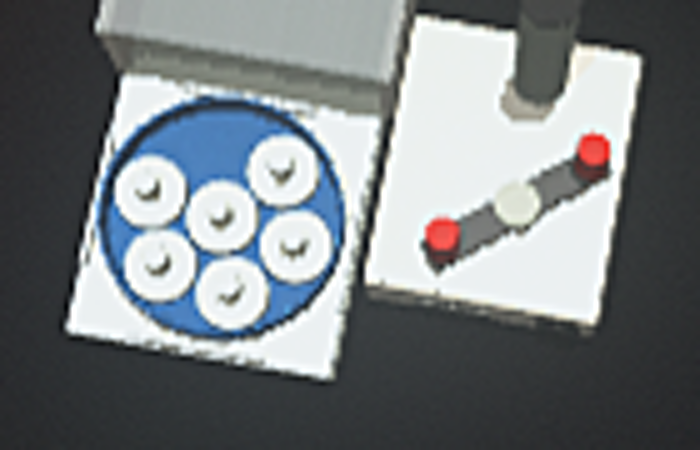

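View pics/l2.png

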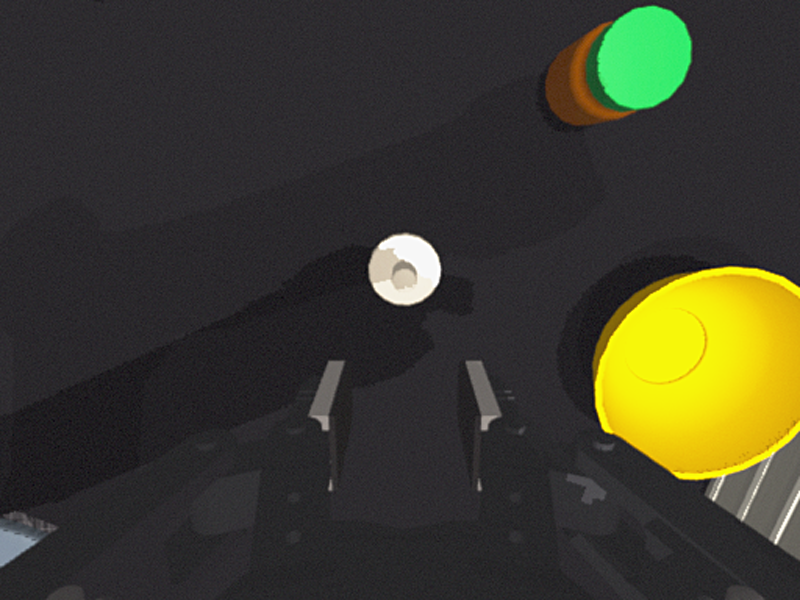

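Loose weight 1 lies flat in its gap, at crop (295,245). The remaining gap is at about (213,140). Loose weight 2 is at (404,270) in the wrist view.

```bash
python3 - <<'E'
from h import *
p=np.array([.3705,-.2915,.1]); R=sense()["tcp_rot"]
move_l(p,None,.25); move_l([p[0],p[1],.042],None,.12); command_gripper(.005,40); st()
move_l([p[0],p[1],.15],None,.25)
q=np.array([.50,-.16,.27]); movep(q,best(q,np.deg2rad(100)))
q=np.array([.60,.10,.27]); movep(q,best(q,np.deg2rad(100)))
place(.6240,.1557,np.deg2rad(100),.063)
E
```

```text
16.23 [ 0.3712 -0.292   0.043 ] F [-1.   1.1  6.4] gap 0.0144 gf 38.9
hit True
21.98 [0.6238 0.1556 0.0705] F [-0.6 -0.   3.9] gap 0.014 gf 46.3
```

```bash
python3 - <<'E'
from h import *
s=sense()["position"]
print(move_l([s[0],s[1],.060],None,.02,until_force=4)); st()
im,d=camera("top"); cv2.imwrite("pics/top2.png",cv2.resize(im[130:220,150:290,::-1],None,fx=5,fy=5,interpolation=cv2.INTER_CUBIC))
E
```

```text
True
22.19 [0.6238 0.1557 0.0704] F [-0.4 -1.2  5.1] gap 0.0139 gf 46.5
```

View pics/top2.png

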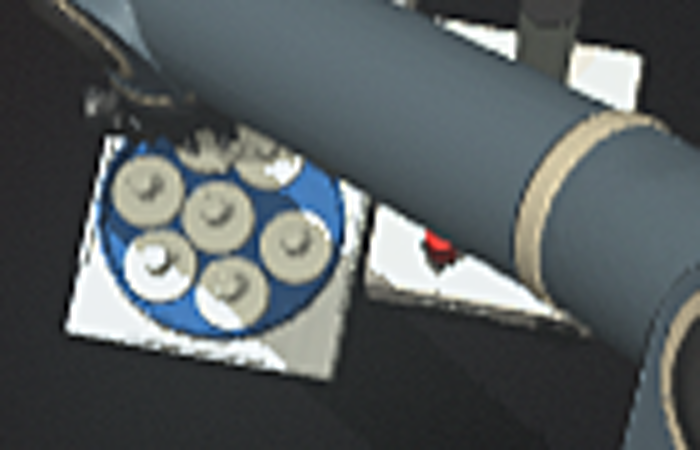

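```bash
python3 - <<'E'
from h import *
s=sense()["position"]; move_l([s[0],s[1],.15],None,.2); print(sense()["joint_pos"])
movep([.63,.145,.27],down(np.pi/2)); shot("tin2"); print(sense()["joint_pos"])
E
```

```text
[ 0.33812316  0.74084124 -0.99279473  1.67789116  0.68227124  1.11265175
  0.88918624]
tin2 [0.62943336 0.14456007 0.26807046] 23.5917
[ 0.37610297  0.61976324 -1.03234193  1.5514763   0.54516225  1.28699988
  0.839858  ]
```

View pics/tin2.png

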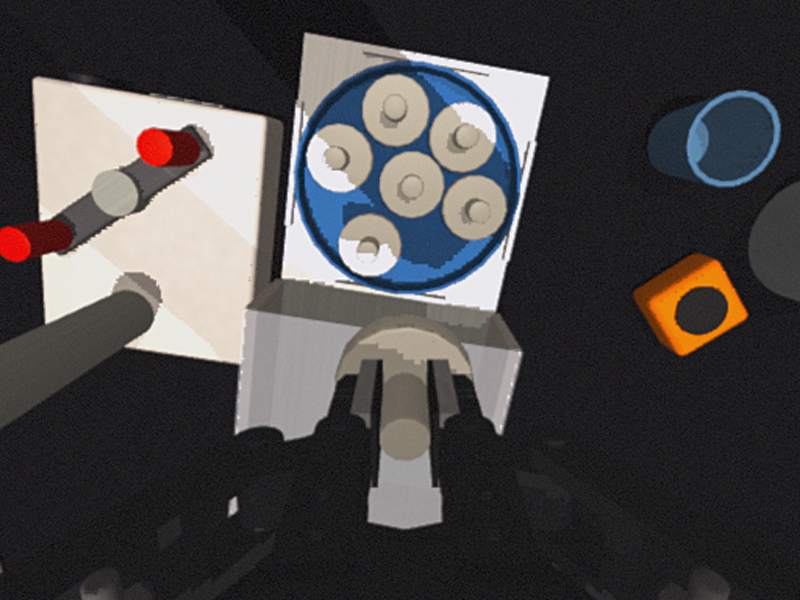

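The weight at (370,245) has slid about 10 mm into the remaining gap. I'll nudge it back by its knob with the rim of the held weight, then place that one.

```bash
python3 - <<'E'
from h import *
from scipy.optimize import least_squares
np.set_printoptions(precision=4,suppress=True)
f=1.5625
N=np.load("pics/tin2.npz"); Q=lambda u,v,z: ray("wrist",(u+.5)/f-.5,(v+.5)/f-.5,z,(N["p"],N["R"]))[:2]
E=np.array([Q(*p,.042) for p in((296,180),(522,180),(409,61),(409,293))])
r=least_squares(lambda c:np.hypot(*(E-c[:2]).T)-c[2],[.57,.145,.08]); c=r.x[:2]; print("tin",r.x,r.fun)
for p in((395,109),(463,137),(411,184),(338,157),(474,208),(370,245)):
    w=Q(*p,.032); d=w-c; print(w,np.hypot(*d),np.degrees(np.arctan2(d[1],d[0])))
E
```

```text
tin [0.5743 0.147  0.0799] [ 0.0001  0.0001 -0.0001 -0.0001]
[0.5233 0.1371] 0.05200471516867389 -169.08780380384107
[0.5418 0.1853] 0.050296995579130414 130.3394453879798
[0.5743 0.1485] 0.001572488180230431 92.27613982869192
[0.5554 0.096 ] 0.054342080791217905 -110.34653539546936
[0.5915 0.1952] 0.05121240359400666 70.40500940901529
[0.6192 0.1177] 0.053546330097086564 -33.093072095944166
```

```bash
python3 - <<'E'
from h import *
c=np.array([.5743,.147]); R=sense()["tcp_rot"]
P=lambda deg,z,r=.051: [c[0]+r*np.cos(np.deg2rad(deg)),c[1]+r*np.sin(np.deg2rad(deg)),z]
move_l(P(12,.15),down(np.deg2rad(100)),.2); move_l(P(12,.084),None,.12); st()
for a in(3,-5,-10,-13.5): move_l(P(a,.084),None,.04)
sleep(.1); st()
move_l(P(8,.084),None,.08); move_l(P(11,.15),None,.2)
movep([.64,.145,.27],down(np.pi/2)); shot("tin3")
E
```

```text
25.09 [0.6246 0.158  0.0845] F [-0.1  0.1 -0.6] gap 0.0145 gf 45.7
26.38 [0.6239 0.135  0.084 ] F [-0.2  0.1 -0.1] gap 0.0139 gf 45.8
tin3 [0.63939435 0.1445912  0.26816986] 28.0583
```

View pics/tin3.png

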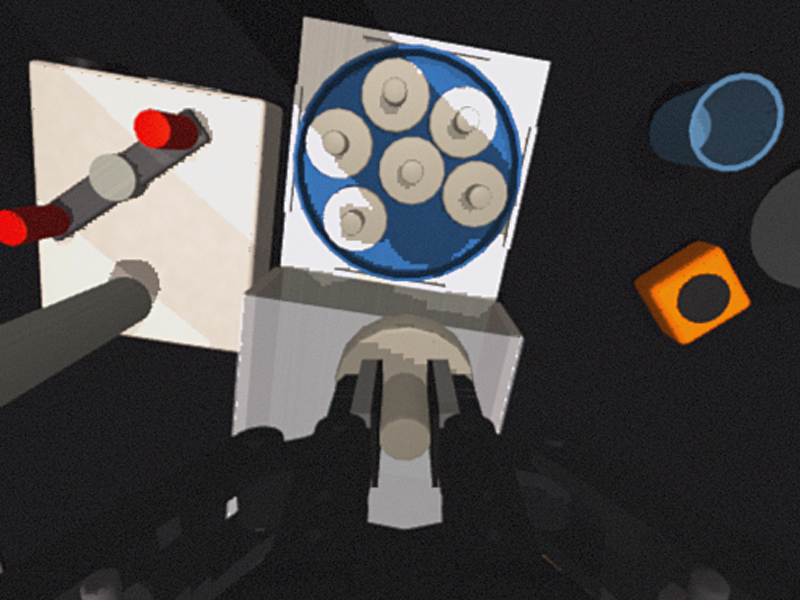

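The weight is back on the ring, at (355,218). The other discs are at (395,94), (464,122), (411,170), (338,143) and (476,194). Next I compute the gap centre and place the held weight.

```bash
python3 - <<'E'
from h import *
np.set_printoptions(precision=4,suppress=True)
f=1.5625
N=np.load("pics/tin3.npz"); Q=lambda u,v,z: ray("wrist",(u+.5)/f-.5,(v+.5)/f-.5,z,(N["p"],N["R"]))[:2]
c=np.array([.5743,.147]); print("rim",np.mean([Q(*p,.042) for p in((296,165),(522,165),(409,45),(409,280))],0))
W=np.array([Q(*p,.032) for p in((395,94),(464,122),(411,170),(338,143),(476,194),(355,218))])
for w in W: d=w-c; print(w,np.hypot(*d),np.degrees(np.arctan2(d[1],d[0])))
g=np.stack(np.meshgrid(np.arange(.03,.06,.0005),np.arange(-.02,.04,.0005)),-1).reshape(-1,2)+c
cl=np.minimum(np.min(np.linalg.norm(g[:,None]-W[None],axis=2),1)-.048,.054-np.linalg.norm(g-c,axis=1))
i=np.argmax(cl); print("A",g[i],cl[i])
print("held knob top",Q(404,440,N["p"][2]-.005)-N["p"][:2])
if cl[i]>.0012:
    place(*g[i],np.deg2rad(100),.063)
E
```

```text
rim [0.5727 0.147 ]
[0.5236 0.1372] 0.051683587849352834 -169.03355677381532
[0.5418 0.1857] 0.05053259045902026 130.0856604087681
[0.5744 0.1485] 0.0015011107393446172 85.76989270320672
[0.5559 0.0964] 0.05386978917425542 -109.99838037823842
[0.5914 0.1963] 0.052142547642889635 70.89075484953868
[0.6089 0.107 ] 0.05293976396185519 -49.13426437757271
A [0.6248 0.1555] 0.0027896494837225325
held knob top [ 0.0076 -0.0005]
hit True
30.28 [0.6229 0.1547 0.0605] F [-1.2 -0.1  4.5] gap 0.0144 gf 46.2
```

```bash
python3 - <<'E'
from h import *
np.set_printoptions(precision=4,suppress=True)
command_gripper(.035); s=sense()["position"]; move_l([s[0],s[1],.16],None,.2)
movep([.57,.145,.25],down(np.pi/2)); shot("tin4")
N=np.load("pics/tin4.npz"); p=camera_params("wrist"); T=np.eye(4); T[:3,:3]=N["R"]; T[:3,3]=N["p"]; T=T@p["tool_from_camera"]
v,u=np.mgrid[:384,:512]; d=N["d"]; X=np.stack([u,v,np.ones_like(u)],-1)@np.linalg.inv(p["K"]).T*d[...,None]; X=X@T[:3,:3].T+T[:3,3]
h=cv2.cvtColor(N["im"],cv2.COLOR_RGB2HSV)
c=np.array([.5743,.147]); ok=(h[...,1]<90)&(np.hypot(*(X[...,:2]-c).transpose(2,0,1))<.079)&(d>0)
disc=ok&(X[...,2]>.024)&(X[...,2]<.044)
knobs=ok&(X[...,2]>.052)
for b,a in blobs(knobs,15):
    k=np.round(b).astype(int); w=ray("wrist",*b,.058,(N["p"],N["R"]))[:2]
    m=disc&(np.abs(np.hypot(*(X[...,:2]-w).transpose(2,0,1))-.0165)<.005); Y=X[m]
    co=np.linalg.lstsq(np.c_[Y[:,:2]-w,np.ones(len(Y))],Y[:,2],rcond=None)[0]
    e=w-c; print("knob",w,a,"r",np.hypot(*e),"ang",np.degrees(np.arctan2(e[1],e[0])).round(),"n",len(Y),"tilt",np.degrees(co[:2]).round(1),"z",co[2])
E
```

```text
tin4 [0.5699 0.1445 0.2483] 32.0167
knob [0.5234 0.1372] 193 r 0.0517901439452858 ang -169.0 n 888 tilt [ 0.2 -0.2] z 0.03184491289653423
knob [0.5413 0.1844] 190 r 0.04990829316432996 ang 131.0 n 829 tilt [-0.  0.] z 0.03182717311360735
knob [0.5553 0.097 ] 182 r 0.053477847825733386 ang -111.0 n 784 tilt [-0.  -0.1] z 0.0319735641405612
knob [0.5736 0.1485] 177 r 0.0016907829448817454 ang 115.0 n 754 tilt [0.2 0.1] z 0.031908613618421504
knob [0.5902 0.1946] 171 r 0.05019202898912767 ang 72.0 n 691 tilt [0. 0.] z 0.031880467109123
knob [0.6082 0.1069] 167 r 0.05250584731676364 ang -50.0 n 655 tilt [ 0.  -0.2] z 0.03202772640908579
knob [0.6233 0.1542] 164 r 0.04951002309711012 ang 8.0 n 615 tilt [0.3 0.1] z 0.03197646937790101
knob [0.7705 0.1434] 39256 r 0.19623294399782182 ang -1.0 n 0 tilt [0. 0.] z 0.0
```

All seven lie flat and are spaced correctly. Next comes the crank: I'll move to a straighter elbow and measure the knobs by depth.

```bash
cat >> h.py <<'E'
def cloud(n):
    N=np.load(f"pics/{n}.npz"); p=camera_params("wrist"); T=np.eye(4); T[:3,:3]=N["R"]; T[:3,3]=N["p"]; T=T@p["tool_from_camera"]
    v,u=np.mgrid[:384,:512]; X=np.stack([u,v,np.ones_like(u)],-1)@np.linalg.inv(p["K"]).T*N["d"][...,None]
    return X@T[:3,:3].T+T[:3,3], cv2.cvtColor(N["im"],cv2.COLOR_RGB2HSV), N
def knobs(n):
    X,h,N=cloud(n); red=(h[...,2]>90)&(h[...,1]>150)&((h[...,0]<8)|(h[...,0]>172))&(X[...,2]>.098)&(X[...,2]<.108)
    return [(X[...,:2][l].mean(0)+0,np.median(X[...,2][l]),l.sum()) for l in [((cv2.connectedComponents(red.astype(np.uint8))[1])==i) for i in range(1,cv2.connectedComponents(red.astype(np.uint8))[0])] if l.sum()>40]
E
python3 - <<'E'
from h import *
np.set_printoptions(precision=4,suppress=True)
for n in("dry","tin2","tin3"): print(n,knobs(n))
s=sense()["position"]; move_l([s[0],s[1],.33],None,.25)
move_joints([.08,.36,0,1.532,0,1.25,2.19]); st(); print(sense()["tcp_rot"])
movep([.60,-.05,.30],down(np.deg2rad(119))); shot("cr"); print(sense()["joint_pos"])
for k in knobs("cr"): print(k)
X,h,N=cloud("cr"); m=(X[...,2]>.199)&(X[...,2]<.209)&(np.hypot(X[...,0]-.667,X[...,1]+.06)<.03); print("vent",X[m].mean(0),m.sum())
E
```

```text
dry [(array([ 0.5493, -0.    ]), np.float64(0.10190138033025187), np.int64(175)), (array([ 0.6053, -0.0941]), np.float64(0.10204277660530689), np.int64(158))]
tin2 [(array([0.5503, 0.0008]), np.float64(0.10184108506735168), np.int64(449)), (array([ 0.6062, -0.093 ]), np.float64(0.10189836152194787), np.int64(373))]
tin3 [(array([0.5504, 0.0008]), np.float64(0.10176248348385272), np.int64(464)), (array([ 0.6066, -0.0921]), np.float64(0.10191487146939762), np.int64(340))]
33.74 [ 0.6323 -0.0915  0.3267] F [0.2 0.7 0.4] gap 0.0348 gf 0.0
[[-0.8573 -0.5149 -0.0028]
 [-0.5149  0.8573  0.0012]
 [ 0.0018  0.0025 -1.    ]]
cr [ 0.6006 -0.0508  0.3003] 34.3417
[ 0.0251  0.3154 -0.0141  1.6588  0.005   1.1668  2.0855]
(array([ 0.5499, -0.001 ]), np.float64(0.10159310905193375), np.int64(299))
(array([ 0.6058, -0.0948]), np.float64(0.10188000358247468), np.int64(287))
vent [ 0.6611 -0.0557  0.2034] 120
```

```bash
cat >> h.py <<'E'
AX=np.array([.5778,-.0475]); A0=np.deg2rad(-59.2); ZK=.091; RK=down(np.deg2rad(119))
def K(a,z=ZK,r=.0547): return np.array([AX[0]+r*np.cos(a),AX[1]+r*np.sin(a),z])
def stroke(a0,deg,feed=.12,step=15,lim=None):
    "grip knob at angle a0, turn it clockwise by deg"
    command_gripper(.045,60); move_l(K(a0),RK,.15); command_gripper(.01,60); st()
    F=0; n=int(np.ceil(deg/step))
    for i in range(1,n+1):
        if move_l(K(a0-np.deg2rad(deg)*i/n),None,feed,until_force=lim): print("stopped at",deg*i/n); break
        F=max(F,np.linalg.norm(sense()["wrist_force"]))
    st(); print("Fmax",round(F,1))
def release():
    command_gripper(.045); s=sense()["position"]; move_l([s[0],s[1],.15],None,.25)
E
python3 - <<'E'
from h import *
move_l(K(A0,.15),RK,.25); stroke(A0,180); release(); st()
E
```

```text
36.3 [ 0.6067 -0.0944  0.0923] F [-1.2  0.7  4. ] gap 0.0206 gf 58.5
39.5 [ 0.5483 -0.0009  0.0918] F [-4.1  1.7 16.4] gap 0.0208 gf 61.2
Fmax 17.0
40.24 [ 0.5491 -0.0009  0.151 ] F [-0.7  0.4 -0.9] gap 0.045 gf 0.0
```

```bash
sed -i 's/ZK=.091/ZK=.093/' h.py; python3 - <<'E'
from h import *
np.set_printoptions(precision=4,suppress=True)
move_l(K(A0,.15),RK,.3); stroke(A0,180); release(); st()
move_l([.56,-.05,.30],None,.4); shot("cr2")
for k in knobs("cr2"): print(k, np.degrees(np.arctan2(*(k[0]-AX)[::-1])))
X,h,N=cloud("cr2"); b=(h[...,0]>100)&(h[...,0]<125)&(h[...,1]>120)&(h[...,2]>60); print("blue x,y range",[np.percentile(X[b][:,i],[2,50,98]) for i in(0,1)] if b.sum() else 0)
E
```

```text
41.84 [ 0.6066 -0.0942  0.0943] F [-0.6  0.7  3.2] gap 0.0204 gf 58.6
45.04 [ 0.5484 -0.0006  0.0938] F [-4.9  0.6 14.3] gap 0.0202 gf 60.9
Fmax 17.7
45.77 [ 0.5492 -0.0007  0.1509] F [-0.6  0.4 -0.1] gap 0.045 gf 0.0
cr2 [ 0.5591 -0.0494  0.298 ] 46.5667
(array([ 0.5496, -0.0011]), np.float64(0.10183492296786745), np.int64(268)) 121.23531723632668
(array([ 0.6051, -0.0948]), np.float64(0.1019879109012719), np.int64(276)) -59.98568261374946
blue x,y range [array([0.5347, 0.6015, 0.6784]), array([-0.0222,  0.1083,  0.3303])]
```

```bash
python3 - <<'E'
from h import *
np.set_printoptions(precision=4,suppress=True)
move_l(K(A0,.15),RK,.4); stroke(A0,180); release()
move_l(K(A0,.15),RK,.3); stroke(A0,178)
for d in np.arange(179.5,188,1.5):
    if move_l(K(A0-np.deg2rad(d)),None,.03,until_force=15): print("stop",d); break
    print(d,np.round(sense()["wrist_force"],1))
st(); release(); move_l([.56,-.05,.30],None,.4); shot("end")
for k in knobs("end"): print(k, np.degrees(np.arctan2(*(k[0]-AX)[::-1])))
st()
E
```

```text
48.26 [ 0.6067 -0.0944  0.0944] F [-0.3  0.8  4.4] gap 0.0204 gf 58.5
51.46 [ 0.5483 -0.0009  0.0938] F [-5.   0.7 15.7] gap 0.0208 gf 61.1
Fmax 16.8
53.79 [ 0.6066 -0.0943  0.0943] F [-0.6  0.1  3.6] gap 0.0207 gf 58.6
56.99 [ 0.5468 -0.0016  0.0939] F [-4.2  0.3 13.8] gap 0.0204 gf 60.9
Fmax 18.3
179.5 [-4.9 -1.  15.2]
181.0 [-6.7 -0.9 17.4]
182.5 [-8.1 -1.  17. ]
184.0 [-10.1  -2.   19.3]
185.5 [-12.2  -3.3  20.9]
187.0 [-14.2  -3.1  24.2]
58.49 [ 0.5495 -0.      0.0934] F [-14.2  -3.1  24.2] gap 0.0203 gf 62.3
end [ 0.5591 -0.0493  0.2979] 60.025
(array([ 0.5499, -0.0009]), np.float64(0.10158479745052518), np.int64(280)) 120.85126429022831
(array([ 0.6046, -0.095 ]), np.float64(0.10182502933194115), np.int64(281)) -60.608528321889466
60.08 [ 0.5594 -0.0494  0.2983] F [-0.3  0.3  1.1] gap 0.0451 gf 0.0
```

```bash
python3 - <<'E'
from h import *
np.set_printoptions(precision=4,suppress=True)
im,d=camera("top"); h=cv2.cvtColor(im,cv2.COLOR_RGB2HSV)
old=cv2.cvtColor(np.load("pics/top.npz")["im"],cv2.COLOR_RGB2HSV)
for n,x in(("old",old),("new",h)):
    b=(x[...,0]>95)&(x[...,0]<125)&(x[...,1]>60)&(x[...,2]>50); b[:,:150]=0; b[:,260:]=0; b[:70]=0; b[220:]=0
    print(n,[(c.round(1),a,ray("top",*c,.02)[:2]) for c,a in blobs(b,60)])
X,hh,N=cloud("end"); m=(hh[...,2]>110)&(hh[...,1]<60)&(X[...,2]>.01)&(X[...,2]<.02)&(X[...,1]>.05)&(X[...,0]<.66); print("tray-height px still outside:",m.sum())
E
```

```text
old [(array([195.6, 171.1]), np.int32(1029), array([0.583 , 0.1415]))]
new [(array([199.4, 142.7]), np.int32(66), array([0.682 , 0.1326]))]
tray-height px still outside: 99
```

```bash
python3 -c "
from rig import *
print(finish_job())"
```

```text
the job is handed in; nothing more can be done
None
```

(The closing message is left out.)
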